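# Clamp the compressor barrel and brush out its bore

## Robot

A 7-joint arm with a two-finger parallel gripper is mounted at the origin on the work surface. World frame = base frame: x ahead of the robot, y to its left, z up, the work surface at z = 0. Lengths are in m, angles in rad, forces in N, time in s.
With the tool pointing down it reaches from about 0.35 to 0.9 m from the base axis. Payload 8.1 kg.
Tool frame: the origin (TCP) lies at the very end of the fingers, on their centre line; the grasp point (between the pads) lies arm.hold_point_z behind it (arm.hold_point_z is the distance from the TCP to the grasp point, in m); z points along the fingers, y is the line along which they close (so a half turn about z gives the same grasp; the last joint's range is limited). The gripper opens to 92 mm and grips with 3 to 60 N. Pads are 19 mm wide; open, the fingers measure 130 mm over their backs; the gripper's body (75 mm by 190 mm) begins 47 mm behind the grasp point.
Start: joints at [-1.412, 0.434, 0.025, 1.573, -0.012, 1.134, -0.075], TCP at [0.162, 0.604, 0.227] pointing down, gripper open.
Joint ranges: [-2.62, 2.62], [-0.44, 2.09], [-1.27, 1.32], [0.08, 2.57], [-1.32, 4.46], [0.12, 2], [-2.74, 2.74]. Speed limits (rad/s): [2.22, 2.22, 3.01, 3.01, 3.14, 3.14, 3.14].

## Interface

Orientations are given as a rotation vector (axis times angle).
In Python, from cell import arm, vision, job, cut_out gives the robot as it stands. The module is installed in compiled form; this text tells all that it offers.
- The arm moves only by the tool play_rows, never from a script. Its argument "increments" is text: rows parted by semicolons, each of 5 numbers parted by spaces: the shift along the tool's x, y, z in cm, then the turn about the tool's z in degrees, then the opening, from -1 (shut) to 1 (fully open), so that 0 is half open. A call has 1 to 5 rows; each row shifts and turns the commanded pose from where the row before left it, along the tool's axes as they then stand; what a row does not reach is not made up. A row lasts 1/12 s, in which the tool goes at most 41.7 mm and 7.16 degrees, less where a joint would pass 70% of its speed; a pose out of reach is approached as far as the arm can. A call is refused whole if a number of a shift passes 4.17 or a number of a turn 7.16, either way. A call with a gripper value outside its range is refused whole. The fingers move at their own pace and stop on an object; "grip_force" is the grip in N (left out, the last holds). Time passes only in rows, so rows that do not move let the fingers close. It gives the time, the measured TCP pose, the force, the opening and the grip force at its end, in the units of the state.
- arm.observe(): the state, without advancing time (a new reading comes with each control period).
- vision.get_image(name): name is "scene" or "top"; returns a dict with "frame" (400x640x3 uint8, red, green, blue), "z_map" (400x640 float32, m along the optical axis (not along the pixel's ray), 0 where there is no reading), "mtx" (3x3 intrinsics, pixels), "cam_to_world" (4x4, takes a point from camera to world coordinates). Camera axes: x right, y up, looking along -z (the intrinsics and any distortion apply to the point x, -y, -z); pixel columns grow to the right and rows downward; lengths in m; the calibration is good to about 2 mm. A picture is of the moment at which its call begins.
- job.sign_off(): hands the job in; it is judged then, once.
Trained networks look in a picture, given as the dict that the camera call returned (one of the last four; its "shot" number tells which), for a name from the list of things; names that differ only in an ending like _2 or _b are one class to them, and where a whole thing is asked for, a point or a joint stands for the part that bears it (a point fixed in the world has none). Each returns a list of dicts, best first, with "confidence" (0 to 1); they miss things now and then, are a little off and sometimes report something else, mostly with a low value. They report only what shows in the picture. A call takes as long as a camera call.
- cut_out(query, picture): "mask" (400x640 bool, what is visible of it) and "point" ([row, column] in pixels, amid what is visible of it).
The state is a dict: "clock": time; "joints": joint angles; "dq": joint speeds; "joint_efforts": joint torques, N m; "position": TCP position; "ee_rot": TCP orientation; "force": force on the tool from outside, world axes, zero at the start; "ft_torque": the same for the moment, N m; "width": opening from 0.0 (shut) to 1.0 (fully open); "gripper_force": force on a finger pad.
Only numpy, scipy, OpenCV 4.12 (cv2) and the standard library are available. Lean on these libraries where they do the work, as an engineer would, in place of code of your own. Each camera call takes 0.05 s, during which the arm holds its last target. There are 200 camera calls.

## Task

The compressor cylinder barrel standing in the bench fixture is still loose: push the red handle of the toggle clamp over and down past its dead point, until it snaps home and the rubber pad holds the barrel's foot down by itself. Then take the bore brush out of its tin and scrub the bore with at least two full strokes, each time right down to the bottom and back up until at least half of the brush head stands out of the mouth. Finish by standing the brush gently back in its tin, with the clamp still locked and the other things on the bench left where they are.

Things in the scene. Friction and masses are not known exactly. Their poses are not given: they have to be found in the camera images.
- fixture: Dark steel plate 295 x 130 x 12 mm bolted to the bench, immovable. Origin on its underside below the barrel's axis; x along the plate, away from the clamp; z up. Plate x -205 to 90, y -65 to 65 mm. Heel block at x 56 to 82 (30 mm high) hooks over the barrel's foot; low dowels locate it. Toggle clamp at x -172 to -98, y -25 to 25, bar towards +x, red handle towards -x.
- clamp_handle (a joint): Toggle angle between clamp handle and link, rad: 0 = open (start), grows as the handle goes over and down; pad touches at 1.5; dead point 1.961; home on its stop 2.111, where the pad's spring locks it. Let go between 1.5 and 1.961 it springs back; below that it stays. Handle swings about 70 degrees, from near upright to level along fixture -x. Hardest push about 10 N at the grip.
- grip_mid (a point): Point on the centre line of the clamp handle's red grip (85 mm long, 20 mm wide across fixture y, 13 mm thick), 96 mm from the handle pin. Open (start): fixture x -172, y 0, z 127 mm, handle leaning 24 degrees from upright towards fixture -x. Home: x -203, z 46 mm. Closing moves it to fixture -x and down.
- grip_end (a point): Centre of the free end of the red grip, 37 mm beyond grip_mid along the handle.
- handle_pin (a point): Pin joining handle to clamp bar, on fixture y = 0. The handle turns about it while the pin moves from fixture x -127, z 42 (open) to x -108, z 54 mm (home). The line from it to grip_mid is within 4 degrees of the grip's own direction.
- clamp_pad: Black rubber pad, 15 mm across, on a spring spindle at the end of the steel clamp bar, 58 mm from the bar's pivot. Origin in the centre of its face; z points from the face into the bar. Open: bar upright, about 110 mm high, pad facing the barrel. Closed: it presses down on the barrel's foot at fixture x -54 mm with about 27 N.
- barrel: Compressor cylinder barrel, aluminium with steel liner, loose, 0.75 kg. Origin in the centre of its underside, z along the bore. Foot 124 x 84 x 10 mm (long along fixture x); finned body 80 mm across; 76 mm tall in all; bore 58 mm across and open at both ends, so its bottom is the fixture plate.
- brush: Bore brush, 204 mm long, 0.14 kg, standing head down in the tin. Origin in the centre of the head's lower end, z towards the handle. Bristle head z = 0 to 60 mm, 53 mm across (stiff core 40 mm across, the rest bends freely); steel shank 8 mm to z = 104; round wooden handle 24 mm across from z = 112 to 195 mm, top at 204.
- tin: Open round tin, loose, 0.3 kg, 76 mm across, 75 mm high, wall 2 mm, floor 4 mm thick, with a blue band. Origin in the centre of its underside, z up. The brush stands in it, up to 8 mm off centre.
- piston: Bystander: aluminium piston, 57 mm across, 46 mm high. Origin in the centre of its underside.
- head: Bystander: finned aluminium cylinder head, 95 x 95 x 40 mm, with two fittings on top (50 mm). Origin in the centre of its underside.
- spray_can: Bystander: spray can, 65 mm across, 190 mm high. Origin in the centre of its underside.
- wrench: Bystander: open-ended wrench, 190 mm long, lying flat along its x. Origin under its middle.

How it is judged:
By the outcome, as a careful person would: the job done as asked, in the order asked, and still so for the second after the job is handed in, with the robot touching nothing.
It also fails if it takes over 62 s, if anything falls off the work surface, if the arm or the gripper's body presses on something with over 40 N, if the wrist force passes 120 N, or if a joint passes its speed limit or range.

## Working session

There is one attempt and no reset: what is moved stays moved. The work goes in short steps, Python scripts to look and compute and a tool call to move; the robot and the scene stay as the last step left them, time stands still between calls to the robot, and variables do not carry over. Pictures are saved under pics/ and viewed, at most 10 in all, crops included, and the job is handed in when it is done.

Besides the shell and the picture viewer there is one more tool, called after "Request:" by a JSON object that holds its "api" and its "payload". play_rows: Moves the arm, as the interface text tells. Its arguments: {"type":"object","properties":{"increments":{"type":"string"},"grip_force":{"type":"number"}},"required":["increments"]}

```bash
mkdir -p pics; cat > h.py <<'E'
import numpy as np, cv2
from cell import arm, vision, job, cut_out
def pts(p,mask=None):
    z=p["z_map"]; K=p["mtx"]; T=p["cam_to_world"]
    m=z>0
    if mask is not None: m=m&mask
    r,c=np.nonzero(m); d=z[r,c]
    P=np.stack([(c-K[0,2])/K[0,0]*d,-(r-K[1,2])/K[1,1]*d,-d],1)
    return P@T[:3,:3].T+T[:3,3]
E
python3 - <<'E'
from h import *
print(arm.hold_point_z); s=arm.observe(); print({k:np.round(v,3) for k,v in s.items()})
ims={n:vision.get_image(n) for n in("scene","top")}
cv2.imwrite("pics/a.png",cv2.cvtColor(ims["scene"]["frame"],cv2.COLOR_RGB2BGR))
cv2.imwrite("pics/b.png",cv2.cvtColor(ims["top"]["frame"],cv2.COLOR_RGB2BGR))
for n,p in ims.items():
    print(n,p.keys(),np.round(p["cam_to_world"][:3,3],2))
    for q in["fixture","clamp_handle","clamp_pad","barrel","brush","tin","piston","head","spray_can","wrench"]:
        for o in cut_out(q,p)[:1]:
            P=pts(p,o["mask"])
            print(q,round(o["confidence"],2),o["point"],o["mask"].sum(),np.round(np.median(P,0),3),np.round(np.percentile(P,2,axis=0),3),np.round(np.percentile(P,98,axis=0),3))
E
```

```text
0.0188
{'clock': np.float64(0.0), 'joints': array([-1.412,  0.435,  0.025,  1.574, -0.012,  1.134, -0.075]), 'dq': array([-0.001,  0.   , -0.001, -0.002,  0.002,  0.   , -0.   ]), 'joint_efforts': array([-0.0000e+00, -6.6785e+01,  9.8500e-01, -3.1446e+01, -6.1000e-02,
        4.3000e-02,  0.0000e+00]), 'position': array([0.162, 0.603, 0.226]), 'ee_rot': array([-4.100e-01, -3.115e+00,  3.000e-03]), 'force': array([-0.751,  0.016,  0.313]), 'ft_torque': array([-0.011, -0.003, -0.036]), 'gripper_force': np.float64(0.0), 'width': np.float64(1.005)}
scene dict_keys(['frame', 'z_map', 'mtx', 'cam_to_world', 'shot']) [ 0.93 -0.62  1.01]
fixture 0.96 [231.7, 299.9] 2939 [ 0.556 -0.089  0.013] [ 0.48  -0.168  0.002] [0.617 0.111 0.129]
barrel 0.79 [202.1, 317.1] 1252 [0.557 0.017 0.049] [ 0.515 -0.026  0.018] [0.593 0.086 0.09 ]
brush 0.63 [112.6, 342.1] 345 [0.469 0.289 0.131] [0.441 0.277 0.059] [0.486 0.319 0.207]
tin 0.59 [138.9, 340.3] 579 [0.48  0.274 0.049] [ 0.432  0.257 -0.001] [0.508 0.346 0.077]
piston 0.6 [144.4, 299.6] 336 [0.377 0.189 0.043] [0.345 0.172 0.003] [0.399 0.223 0.05
[... 526 characters left out ...]
2  0.032] [ 0.486 -0.468  0.011] [ 0.576 -0.381  0.052]
barrel 0.64 [210.3, 313.4] 847 [0.544 0.031 0.028] [ 0.51  -0.022  0.018] [0.588 0.089 0.093]
brush 0.71 [229.5, 217.2] 396 [0.463 0.289 0.066] [0.441 0.268 0.007] [0.493 0.333 0.21 ]
tin 0.62 [233.4, 228.0] 361 [0.466 0.294 0.049] [0.433 0.26  0.001] [0.507 0.333 0.079]
piston 0.7 [263.7, 249.7] 353 [0.37  0.198 0.046] [0.345 0.174 0.004] [0.396 0.226 0.051]
head 0.7 [208.5, 314.4] 1029 [0.546 0.031 0.025] [ 0.508 -0.025  0.011] [0.594 0.092 0.093]
spray_can 0.66 [139.4, 308.7] 347 [0.766 0.035 0.008] [ 0.73  -0.055  0.002] [0.804 0.116 0.013]
wrench 0.61 [137.4, 306.5] 221 [0.769 0.044 0.008] [ 0.743 -0.039  0.002] [0.8   0.107 0.013]
```

View pics/a.png

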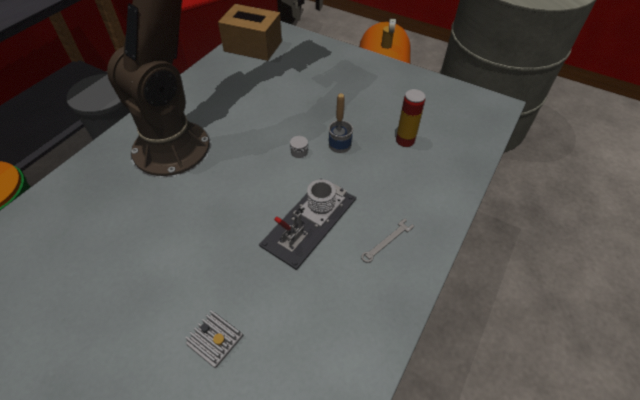

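View pics/b.png

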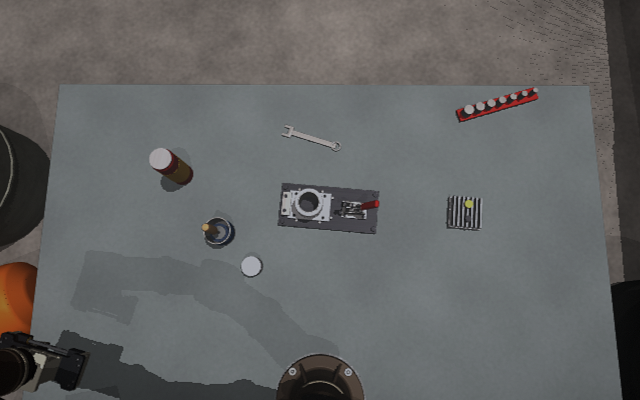

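The pictures show the fixture lying mostly along world y (top px 278–380, 183–234), with the barrel at (308,205) and the red handle at (370,205). The brush stands in its tin at (217,230), with the piston at (251,266) nearby and the spray can at (170,165). Next I fit exact poses.

```bash
cat > m.py <<'E'
from h import *
from scipy.optimize import least_squares
def circ(P,r):
    f=lambda v:np.hypot(P[:,0]-v[0],P[:,1]-v[1])-r
    s=least_squares(f,P[:,:2].mean(0),loss="soft_l1",f_scale=.002); return np.round(s.x,4)
ims=[vision.get_image(n) for n in("scene","top")]
for p in ims:
    A=pts(p)
    box=lambda P,x0,x1,y0,y1,z0,z1:P[(P[:,0]>x0)&(P[:,0]<x1)&(P[:,1]>y0)&(P[:,1]<y1)&(P[:,2]>z0)&(P[:,2]<z1)]
    t=box(A,.40,.70,-.3,.2,-.02,.004);print("table z",np.median(t[:,2]))
    pl=box(A,.42,.68,-.25,.2,.007,.06)
    R=cv2.minAreaRect((pl[:,:2]*1000).astype(np.float32));print("plate",R)
    b=box(A,.48,.63,-.05,.12,.08,.1); print("barrel top",len(b),np.median(b[:,2]),circ(b,.0345),cv2.minEnclosingCircle((b[:,:2]*1000).astype(np.float32)))
    k=box(A,.42,.52,.24,.36,.12,.215); print("brush handle",len(k))
    for z in(.12,.14,.16,.18,.20):
        q=k[abs(k[:,2]-z)<.01]; 
        if len(q)>5: print(z,len(q),circ(q,.012),q.mean(0))
    ti=box(A,.40,.54,.22,.36,.070,.082); ti=ti; print("tin rim",len(ti),circ(ti,.037),cv2.minEnclosingCircle((ti[:,:2]*1000).astype(np.float32)))
    im=p["frame"].astype(int); red=(im[...,0]>90)&(im[...,1]<50)&(im[...,2]<60)
    g=pts(p,red); g=box(g,.45,.65,-.25,0,.03,.2); print("grip",len(g),g.mean(0) if len(g) else 0,np.round(g[np.argsort(g[:,2])][[0,-1]],3) if len(g) else 0)
E
python3 m.py
```

```text
table z 1.8033339127976333e-05
plate ((513.157470703125, 9.059310913085938), (353.2368469238281, 205.04856872558594), 85.47311401367188)
barrel top 307 0.08756309198242418 [0.5527 0.0342] ((552.5021362304688, 35.08587646484375), 42.865570068359375)
brush handle 190
0.12 18 [0.464  0.2958] [0.467802   0.28768065 0.12531138]
0.14 34 [0.4643 0.2945] [0.46994123 0.28624902 0.14013341]
0.16 42 [0.4651 0.2948] [0.46982854 0.28678255 0.1607218 ]
0.18 40 [0.4644 0.2949] [0.46876725 0.2867998  0.17994044]
0.2 56 [0.4639 0.2964] [0.4677091  0.28938527 0.20033937]
tin rim 90 [0.4702 0.2969] ((470.0630187988281, 296.4983825683594), 39.85017395019531)
grip 22 [ 0.5378646  -0.15120576  0.15923665] [[ 0.534 -0.153  0.153]
 [ 0.538 -0.149  0.163]]
table z 0.0006406230182471884
plate ((552.1701049804688, -24.822555541992188), (446.13372802734375, 256.7187194824219), 89.62410736083984)
barrel top 319 0.08846987943596685 [0.5508 0.0363] ((551.7330322265625, 36.311279296875), 40.35020446777344)
brush handle 126
0.14 15 [0.4654 0.2951] [0.46162474 0.2861815  0.1397298 ]
0.16 19 [0.4655 0.2952] [0.4621289  0.28574308 0.15953462]
0.18 21 [0.4657 0.2954] [0.46286382 0.28661584 0.18032178]
0.2 61 [0.4676 0.2977] [0.46424465 0.29152104 0.2033354 ]
tin rim 101 [0.4703 0.2976] ((470.2259216308594, 298.1071472167969), 39.28800964355469)
grip 23 [ 0.53589944 -0.14884473  0.1614146 ] [[ 0.534 -0.151  0.158]
 [ 0.541 -0.147  0.167]]
```

```bash
cat > m2.py <<'E'
from h import *
from scipy.optimize import minimize
for n in("scene","top"):
    p=vision.get_image(n); o=cut_out("fixture",p)[0]; P=pts(p,o["mask"])
    P=P[(P[:,2]>.008)&(P[:,2]<.017)][:,:2]
    R=cv2.minAreaRect((P*1000).astype(np.float32)); print(n,R)
    # robust edge: percentiles over angle
    best=min(((lambda u,v:(np.ptp(np.percentile(u,[1,99]))*np.ptp(np.percentile(v,[1,99])),a,np.percentile(u,[.5,99.5]),np.percentile(v,[.5,99.5])))((P-[.552,.0355])@[np.sin(a),np.cos(a)],(P-[.552,.0355])@[-np.cos(a),np.sin(a)]) for a in np.arange(-.3,.3,.01)),key=lambda t:t[0]); print(best)
    im=p["frame"].astype(int); red=(im[...,0]>60)&(im[...,0]>2*im[...,1])&(im[...,0]>2*im[...,2])
    g=pts(p,red); g=g[(abs(g[:,0]-.55)<.1)&(abs(g[:,1]+.12)<.1)&(g[:,2]>.05)]
    for z in(.09,.11,.13,.15): 
        q=g[abs(g[:,2]-z)<.01]; print(z,len(q),q.mean(0) if len(q) else 0)
    c=p["frame"][170:270,240:340] if n=="scene" else p["frame"][170:250,260:400]
    cv2.imwrite(f"pics/c_{n}.png",cv2.cvtColor(cv2.resize(c,None,fx=5,fy=5,interpolation=cv2.INTER_CUBIC),cv2.COLOR_RGB2BGR))
E
python3 m2.py
```

```text
scene ((546.9200439453125, -22.130874633789062), (296.76666259765625, 131.75140380859375), 85.19954681396484)
(np.float64(0.03630364078102769), np.float64(0.09000000000000036), array([-0.20483519,  0.08478165]), array([-0.06569125,  0.06419032]))
0.09 0 0
0.11 0 0
0.13 1 [ 0.54589396 -0.1375183   0.13828512]
0.15 24 [ 0.53875302 -0.15018762  0.15641831]
top ((471.0195617675781, 329.83184814453125), (6.075183868408203, 41.839447021484375), 88.02559661865234)
(np.float64(0.00024665228897184416), np.float64(0.04000000000000031), array([0.2877069, 0.2937839]), array([0.07205413, 0.11347454]))
0.09 2 [ 0.53992994 -0.113764    0.0961136 ]
0.11 20 [ 0.53822217 -0.11984607  0.11042698]
0.13 21 [ 0.53710467 -0.12891604  0.12940938]
0.15 36 [ 0.53632268 -0.14159401  0.15330899]
```

Fixture pose: origin (0.552, 0.0353), with its x along (0.084, 0.9965). After a −10.2° turn, tool x, y and z match fixture y, x and down. I'm moving to the clamp with the fingers shut.

Request:
{"api": "play_rows", "payload": {"increments": "0 0 0 -5.1 -1;0 0 0 -5.1 -1;-2.18 -3.345 0 0 -1;-2.18 -3.345 0 0 -1;-2.18 -3.345 0 0 -1", "grip_force": 20}}

```text
clock: 1.82
position: [0.2188, 0.4971, 0.2264]
ee_rot: [0.13, 3.139, -0.0]
force: [1.1, -0.2, -0.1]
width: 0.688
gripper_force: 0.0
```

Request:
{"api": "play_rows", "payload": {"increments": "-2.18 -3.345 0 0 -1;-2.18 -3.345 0 0 -1;-2.18 -3.345 0 0 -1;-2.18 -3.345 0 0 -1;-2.18 -3.345 0 0 -1"}}

```text
clock: 2.23
position: [0.3137, 0.3207, 0.227]
ee_rot: [0.132, 3.139, 0.001]
force: [1.3, -0.0, 0.9]
width: 0.32
gripper_force: 0.0
```

Request:
{"api": "play_rows", "payload": {"increments": "-2.18 -3.345 0 0 -1;-2.18 -3.345 0 0 -1;-2.18 -3.345 0 0 -1;-2.18 -3.345 0 0 -1;-2.18 -3.345 0 0 -1"}}

```text
clock: 2.65
position: [0.4084, 0.1448, 0.2271]
ee_rot: [0.131, 3.138, 0.001]
force: [1.0, 0.7, -0.3]
width: 0.012
gripper_force: 0.0
```

Request:
{"api": "play_rows", "payload": {"increments": "-2.18 -3.345 0 0 -1;-2.18 -3.345 0 0 -1;-2.18 -3.345 0 0 -1;-2.18 -3.345 0 0 -1;-2.18 -3.345 0 0 -1"}}

```text
clock: 3.07
position: [0.5031, -0.031, 0.227]
ee_rot: [0.131, 3.138, 0.0]
force: [1.2, 1.2, -0.2]
width: 0.007
gripper_force: 0.0
```

Request:
{"api": "play_rows", "payload": {"increments": "-2.18 -3.345 0 0 -1;-2.18 -3.345 0 0 -1;0 0 0 0 -1"}}

```text
clock: 3.32
position: [0.5424, -0.108, 0.2272]
ee_rot: [0.145, 3.135, -0.007]
force: [-0.7, 1.1, -0.2]
width: 0.006
gripper_force: 0.0
```

```bash
cat > s.py <<'E'
from h import *
from cell import arm
from scipy.spatial.transform import Rotation as R
O=np.array([.552,.0353]);ux=np.array([.084,.9965]);uy=np.array([-.9965,.084])
s=arm.observe();p=np.array(s["position"]);M=R.from_rotvec(s["ee_rot"]).as_matrix()
print("t",s["clock"],"fix mm",np.round([(p[:2]-O)@ux*1e3,(p[:2]-O)@uy*1e3,p[2]*1e3],1),"yaw err deg",np.degrees(np.arctan2(M[1,1],M[0,1]))-np.degrees(np.arctan2(.9965,.084)),"tilt",M[:,2],"F",np.round(s["force"],1),s["width"],s["gripper_force"])
for n,(x,y) in dict(brush=(.4652,.2955),barrel=(.552,.0353)).items():
    d=np.array([x,y])-p[:2]; print(n,"tool dx dy cm",np.round([d@M[:2,0]*100,d@M[:2,1]*100],2))
E
python3 s.py
```

```text
t 3.3167 fix mm [-143.6   -2.5  227.2] yaw err deg -0.46006049572082475 tilt [ 0.00270166 -0.0048033  -0.99998481] F [-0.7  1.1 -0.2] 0.005807386645417192 0.0
brush tool dx dy cm [11.4  39.47]
barrel tool dx dy cm [ 0.36 14.36]
```

Request:
{"api": "play_rows", "payload": {"increments": "0.2 0 2 0 -1;0 0 2.5 0 -1;0 0 2.5 0 -1;0 0 1.8 0 -1;0 0 0.8 0 -1"}}

```text
clock: 3.73
position: [0.5369, -0.0989, 0.1284]
ee_rot: [-0.131, -3.136, -0.0]
force: [-0.6, 0.0, 0.1]
width: 0.004
gripper_force: 0.0
```

Request:
{"api": "play_rows", "payload": {"increments": "0 0 0 0 -1;0 0 0 0 -1"}}

```text
clock: 3.9
position: [0.5385, -0.0994, 0.1312]
ee_rot: [0.132, 3.139, -0.0]
force: [0.8, -0.0, 1.0]
width: 0.005
gripper_force: 0.0
```

```bash
python3 s.py; python3 - <<'E'
from h import *
c=vision.get_image("scene")["frame"][150:280,220:360]
cv2.imwrite("pics/d.png",cv2.cvtColor(cv2.resize(c,None,fx=5,fy=4.5,interpolation=2),4))
E
```

```text
t 3.9 fix mm [-135.3    2.1  131.2] yaw err deg 0.009870665574538862 tilt [ 1.44360440e-04 -9.47348325e-05 -9.99999985e-01] F [ 0.8 -0.   1. ] 0.004611130183767104 0.0
brush tool dx dy cm [10.61 38.73]
barrel tool dx dy cm [-0.22 13.53]
```

View pics/d.png

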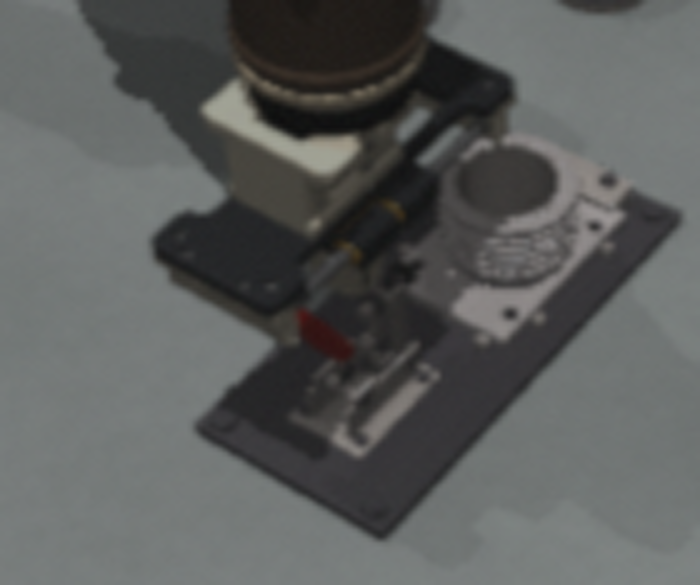

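The crop shows the closed fingers between the red grip (crop px 325,335) and the barrel, clear of the bar. Now I push.

Request:
{"api": "play_rows", "payload": {"increments": "-0.2 -0.8 0.2 0 -1;0 -0.8 0.2 0 -1;0 -0.7 0.2 0 -1;0 -0.6 0.2 0 -1;0 -0.6 0.6 0 -1"}}

```text
clock: 4.37
position: [0.5378, -0.1356, 0.1173]
ee_rot: [0.133, 3.137, -0.0]
force: [0.4, 0.9, 2.4]
width: 0.005
gripper_force: 0.6
```

Request:
{"api": "play_rows", "payload": {"increments": "0 -0.6 0.7 0 -1;0 -0.5 0.7 0 -1;0 -0.4 0.6 0 -1;0 -0.4 0.6 0 -1"}}

```text
clock: 4.7
position: [0.5355, -0.1526, 0.0897]
ee_rot: [-0.13, -3.138, -0.002]
force: [1.5, 3.6, 1.9]
width: 0.004
gripper_force: 1.7
```

```bash
python3 s.py
```

```text
t 4.7 fix mm [-188.6    0.6   89.7] yaw err deg 0.05572408946531482 tilt [-7.39013462e-04  1.31330478e-03 -9.99998865e-01] F [1.5 3.6 1.9] 0.004033193961844831 1.6676619462668896
brush tool dx dy cm [10.73 44.07]
barrel tool dx dy cm [-0.08 18.86]
```

Request:
{"api": "play_rows", "payload": {"increments": "0 -0.5 0.7 0 -1;0 -0.4 0.7 0 -1;0 -0.3 0.7 0 -1;0 -0.2 0.6 0 -1"}}

```text
clock: 5.03
position: [0.5343, -0.1677, 0.0629]
ee_rot: [-0.132, -3.138, 0.0]
force: [0.5, 2.8, 2.9]
width: 0.004
gripper_force: 1.2
```

Request:
{"api": "play_rows", "payload": {"increments": "0 0 0.5 0 -1;0 0 0.4 0 -1;0 0 0.3 0 -1;0 0 0 0 -1"}}

```text
clock: 5.37
position: [0.5344, -0.1677, 0.0517]
ee_rot: [-0.132, -3.139, 0.001]
force: [-3.3, -0.1, 9.0]
width: 0.004
gripper_force: 4.2
```

```bash
python3 s.py
```

```text
t 5.3667 fix mm [-203.7    0.4   51.7] yaw err deg -0.006152377069994941 tilt [-7.45443064e-05 -3.78765365e-04 -9.99999925e-01] F [-3.3 -0.1  9. ] 0.0037604093820822076 4.207169255241752
brush tool dx dy cm [10.8  45.57]
barrel tool dx dy cm [-0.04 20.37]
```

Request:
{"api": "play_rows", "payload": {"increments": "0 0 0.2 0 -1;0 0 0.2 0 -1;0 0 0 0 -1"}}

```text
clock: 5.62
position: [0.535, -0.1677, 0.0496]
ee_rot: [0.132, 3.137, 0.0]
force: [-8.7, 2.5, 31.5]
width: 0.007
gripper_force: 15.3
```

Request:
{"api": "play_rows", "payload": {"increments": "0 0 0.2 0 -1;0 0 0 0 -1"}}

```text
clock: 5.78
position: [0.5352, -0.1677, 0.0486]
ee_rot: [0.132, 3.136, 0.001]
force: [-11.1, 3.9, 42.6]
width: 0.005
gripper_force: 21.0
```

The force rises stiffly, so the handle is on its stop. I retreat and check.

Request:
{"api": "play_rows", "payload": {"increments": "0 0 -1 0 -1;0 0 -4 0 -1;0 0 -4 0 -1;0 0 -4 0 -1;0 0 -4 0 -1"}}

```text
clock: 6.2
position: [0.534, -0.1673, 0.2175]
ee_rot: [-0.132, -3.138, 0.001]
force: [0.3, -0.4, -0.0]
width: 0.006
gripper_force: 0.0
```

Request:
{"api": "play_rows", "payload": {"increments": "1.08 3.8 -1.6 0 1;1.08 3.8 -0.5 0 1;1.08 3.8 0 0 1;1.08 3.8 0 0 1;1.08 3.8 0 0 1"}}

```text
clock: 6.62
position: [0.4961, 0.0274, 0.2367]
ee_rot: [0.132, 3.138, 0.0]
force: [0.7, 0.5, -0.2]
width: 0.319
gripper_force: 0.0
```

Request:
{"api": "play_rows", "payload": {"increments": "1.08 3.8 0 0 1;1.08 3.8 0 0 1;1.08 3.8 0 0 1;0 0 0 0 1;0 0 0 0 1"}}

```text
clock: 7.03
position: [0.4734, 0.1445, 0.2362]
ee_rot: [-0.123, -3.139, -0.0]
force: [0.3, -1.1, -0.9]
width: 0.684
gripper_force: 0.0
```

```bash
python3 s.py; python3 - <<'E'
from h import *
a=vision.get_image("scene")["frame"][160:270,250:370];b=vision.get_image("top")["frame"][175:240,195:390]
f=lambda c,w,h:cv2.resize(c,(w,h),interpolation=2)
cv2.imwrite("pics/e.png",cv2.cvtColor(np.vstack([f(a,400,367),f(b,400,133)]),4))
E
```

```text
t 7.0333 fix mm [102.2  87.5 236.2] yaw err deg 0.31812510164958496 tilt [-1.97529974e-04  2.45393564e-04 -9.99999950e-01] F [ 0.3 -1.1 -0.9] 0.6835307530720515 0.0
brush tool dx dy cm [ 2.   14.99]
barrel tool dx dy cm [ -8.7  -10.27]
```

View pics/e.png

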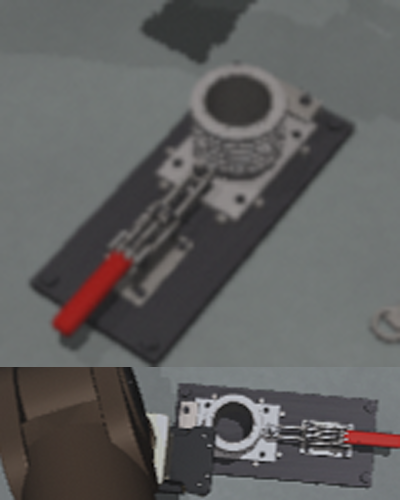

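The handle lies level at the stop and the pad is on the foot: locked. Next is the brush.

Request:
{"api": "play_rows", "payload": {"increments": "0.5 3.74 0 0 1;0.5 3.74 0 0 1;0.5 3.74 0 0 1;0.5 3.74 0 0 1;0 0 0 0 1"}}

```text
clock: 7.55
position: [0.4656, 0.2996, 0.236]
ee_rot: [-0.122, -3.139, -0.005]
force: [-0.3, 1.0, -0.5]
width: 0.997
gripper_force: 0.0
```

Request:
{"api": "play_rows", "payload": {"increments": "0 0 0 0 1;0 0 0 0 1"}}

```text
clock: 7.72
position: [0.4675, 0.2907, 0.2361]
ee_rot: [0.135, 3.139, -0.002]
force: [0.1, -0.7, 0.4]
width: 0.997
gripper_force: 0.0
```

```bash
python3 s.py; python3 - <<'E'
from m import *
E
```

```text
t 7.7167 fix mm [247.4 105.6 236.1] yaw err deg -0.12394114978749826 tilt [ 7.43086309e-05 -1.35163993e-03 -9.99999084e-01] F [ 0.1 -0.7  0.4] 0.997219314212597 0.0
brush tool dx dy cm [0.27 0.46]
barrel tool dx dy cm [-10.62 -24.72]
table z 5.7564302086587915e-05
plate ((548.9595336914062, -9.14544677734375), (390.11053466796875, 154.495849609375), 80.2841567993164)
barrel top 316 0.08748691884224513 [0.553  0.0341] ((551.0335693359375, 35.221405029296875), 42.08369827270508)
brush handle 190
0.12 16 [0.4648 0.2956] [0.46895882 0.28789305 0.12533933]
0.14 37 [0.4646 0.295 ] [0.46907682 0.28633673 0.13956167]
0.16 39 [0.4752 0.2781] [0.46957782 0.28728374 0.16009385]
0.18 43 [0.4646 0.2951] [0.46899684 0.2868784  0.1796385 ]
0.2 55 [0.4627 0.2973] [0.46743732 0.29044936 0.19982061]
tin rim 100 [0.4705 0.2965] ((468.88299560546875, 295.57830810546875), 40.27110290527344)
grip 191 [ 0.53638368 -0.166236    0.05146964] [[ 0.534 -0.204  0.046]
 [ 0.532 -0.153  0.056]]
table z 0.0005827226409289565
plate ((550.9540405273438, -24.831863403320312), (250.8206787109375, 449.113037109375), 0.3329203426837921)
barrel top 316 0.08884482545750383 [0.5508 0.0364] ((551.5057373046875, 36.651695251464844), 40.79458236694336)
brush handle 0
tin rim 33 [0.4696 0.2974] ((447.6561584472656, 300.25921630859375), 31.350351333618164)
grip 60 [ 0.53400316 -0.16260404  0.05200741] [[ 0.529 -0.165  0.046]
 [ 0.538 -0.123  0.061]]
```

Request:
{"api": "play_rows", "payload": {"increments": "0.15 0 1 0 1;0 0 2 0 1;0 0 2.2 0 1;0 0 2 0 1;0 0 1.4 0 1"}}

```text
clock: 8.23
position: [0.4646, 0.2912, 0.1482]
ee_rot: [-0.134, -3.137, 0.002]
force: [-0.6, 0.9, 0.5]
width: 1.0
gripper_force: 0.0
```

Request:
{"api": "play_rows", "payload": {"increments": "0 0 0 0 1;0 0 0 0 1;0 0 0 0 1"}}

```text
clock: 8.48
position: [0.4657, 0.2926, 0.1511]
ee_rot: [0.133, 3.138, 0.001]
force: [0.1, 0.3, 0.8]
width: 1.001
gripper_force: 0.0
```

```bash
python3 s.py
```

```text
t 8.4833 fix mm [249.1 107.6 151.1] yaw err deg -0.04367652508214803 tilt [ 8.21821130e-04  4.82519458e-04 -9.99999546e-01] F [0.1 0.3 0.8] 1.0008330488784014 0.0
brush tool dx dy cm [0.08 0.29]
barrel tool dx dy cm [-10.78 -24.91]
```

Request:
{"api": "play_rows", "payload": {"increments": "0.06 0.25 0 0 0.5;0 0 0 0 0;0 0 0 0 -1;0 0 0 0 -1;0 0 0 0 -1", "grip_force": 30}}

```text
clock: 8.9
position: [0.4649, 0.2956, 0.1506]
ee_rot: [0.131, 3.138, 0.001]
force: [0.2, 0.3, 0.3]
width: 0.689
gripper_force: 0.0
```

Request:
{"api": "play_rows", "payload": {"increments": "0 0 0 0 -1;0 0 0 0 -1;0 0 0 0 -1;0 0 0 0 -1;0 0 0 0 -1"}}

```text
clock: 9.32
position: [0.4648, 0.2955, 0.1504]
ee_rot: [-0.132, -3.139, 0.0]
force: [-0.6, 1.0, 0.1]
width: 0.326
gripper_force: 0.0
```

Request:
{"api": "play_rows", "payload": {"increments": "0 0 0 0 -1;0 0 0 0 -1;0 0 0 0 -1"}}

```text
clock: 9.57
position: [0.4647, 0.2954, 0.1503]
ee_rot: [-0.132, -3.139, 0.0]
force: [0.2, 0.0, 0.2]
width: 0.244
gripper_force: 30.0
```

```bash
python3 s.py
```

```text
t 9.5667 fix mm [251.9 108.8 150.3] yaw err deg 0.014117797603176996 tilt [-1.00812785e-04 -9.76050970e-05 -9.99999990e-01] F [0.2 0.  0.2] 0.2436625054714514 29.991737090604147
brush tool dx dy cm [-0.05  0.01]
barrel tool dx dy cm [-10.87 -25.19]
```

Grasped. Lift, carry over the bore, settle.

Request:
{"api": "play_rows", "payload": {"increments": "0 0 -1 0 -1;0 0 -2 0 -1;0 0 -3 0 -1;0 0 -3 0 -1;0 0 -1.6 0 -1"}}

```text
clock: 9.98
position: [0.4657, 0.2959, 0.2604]
ee_rot: [0.132, 3.136, 0.004]
force: [1.5, 0.2, -1.3]
width: 0.244
gripper_force: 30.0
```

Request:
{"api": "play_rows", "payload": {"increments": "-0.7 -1.6 0 0 -1;-1.5 -3.4 0 0 -1;-1.5 -3.4 0 0 -1;-1.5 -3.4 0 0 -1;-1.5 -3.4 0 0 -1"}}

```text
clock: 10.4
position: [0.519, 0.1368, 0.2572]
ee_rot: [0.131, 3.138, 0.001]
force: [1.2, -0.0, -2.0]
width: 0.245
gripper_force: 30.0
```

Request:
{"api": "play_rows", "payload": {"increments": "-1.5 -3.4 0 0 -1;-1.5 -3.4 0 0 -1;-0.8 -2.0 0 0 -1;-0.37 -1.19 0 0 -1;0 0 0 0 -1"}}

```text
clock: 10.82
position: [0.5525, 0.0312, 0.2572]
ee_rot: [0.14, 3.138, -0.002]
force: [0.6, -0.3, -0.8]
width: 0.244
gripper_force: 30.0
```

Request:
{"api": "play_rows", "payload": {"increments": "0 0 0 0 -1;0 0 0 0 -1;0 0 0 0 -1;0 0 0 0 -1"}}

```text
clock: 11.15
position: [0.5518, 0.0368, 0.2564]
ee_rot: [-0.128, -3.139, -0.001]
force: [1.3, 0.1, -1.6]
width: 0.246
gripper_force: 30.0
```

```bash
python3 s.py; python3 - <<'E'
from h import *
a=vision.get_image("scene")["frame"][120:270,250:370];b=vision.get_image("top")["frame"][150:270,180:390]
f=lambda c,w,h:cv2.resize(c,(w,h),interpolation=2)
cv2.imwrite("pics/f.png",cv2.cvtColor(np.hstack([f(a,400,500),f(b,400,500)]),4))
E
```

```text
t 11.15 fix mm [  1.5   0.4 256.4] yaw err deg 0.13264333459240163 tilt [-1.57396036e-04  4.78120396e-04 -9.99999873e-01] F [ 1.3  0.1 -1.6] 0.2461399001449984 29.991254038905026
brush tool dx dy cm [10.74 25.08]
barrel tool dx dy cm [-0.04 -0.15]
```

View pics/f.png

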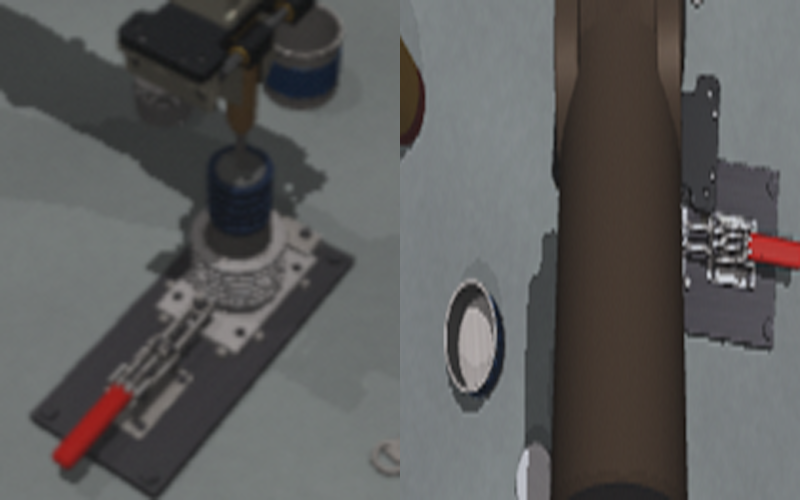

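The picture shows the blue head at crop px (240,190), centred above the bore, and the tin standing upright and empty at (473,335). First stroke down.

Request:
{"api": "play_rows", "payload": {"increments": "0 -0.1 1.5 0 -1;0 0 1.5 0 -1;0 0 1.5 0 -1;0 0 1.5 0 -1;0 0 1.5 0 -1"}}

```text
clock: 11.67
position: [0.5519, 0.0349, 0.1807]
ee_rot: [0.131, 3.139, 0.0]
force: [0.6, 0.1, -1.7]
width: 0.241
gripper_force: 30.0
```

Request:
{"api": "play_rows", "payload": {"increments": "0 0 1.3 0 -1;0 0 0.7 0 -1;0 0 0.4 0 -1;0 0 0.1 0 -1;0 0 0 0 -1"}}

```text
clock: 12.08
position: [0.5528, 0.0344, 0.1581]
ee_rot: [0.131, 3.137, 0.001]
force: [-4.0, -0.8, 11.0]
width: 0.24
gripper_force: 30.0
```

```bash
python3 s.py
```

```text
t 12.0833 fix mm [ -0.8  -0.8 158.1] yaw err deg 0.02094517223012815 tilt [ 1.93663566e-03  4.96351666e-04 -9.99998002e-01] F [-4.  -0.8 11. ] 0.24024095905287912 30.00511931721121
brush tool dx dy cm [10.91 25.28]
barrel tool dx dy cm [0.08 0.08]
```

Bottomed (11 N). Up and down twice more.

Request:
{"api": "play_rows", "payload": {"increments": "0 0 -1.2 0 -1;0 0 -1.8 0 -1;0 0 -1.8 0 -1;0 0 -1.6 0 -1;0 0 0 0 -1"}}

```text
clock: 12.5
position: [0.5539, 0.0346, 0.224]
ee_rot: [0.131, 3.133, 0.002]
force: [0.8, 0.2, -1.3]
width: 0.245
gripper_force: 30.0
```

Request:
{"api": "play_rows", "payload": {"increments": "0 0 1.6 0 -1;0 0 1.8 0 -1;0 0 1.6 0 -1;0 0 1 0 -1;0 0 0.4 0 -1"}}

```text
clock: 12.92
position: [0.5528, 0.0345, 0.1569]
ee_rot: [0.131, 3.137, 0.001]
force: [-5.3, 0.2, 36.3]
width: 0.241
gripper_force: 30.0
```

Request:
{"api": "play_rows", "payload": {"increments": "0 0 0 0 -1;0 0 0 0 -1"}}

```text
clock: 13.08
position: [0.5526, 0.0344, 0.157]
ee_rot: [0.132, 3.138, 0.001]
force: [-1.5, -1.1, 4.7]
width: 0.242
gripper_force: 30.0
```

Request:
{"api": "play_rows", "payload": {"increments": "0 0 -1.2 0 -1;0 0 -1.8 0 -1;0 0 -1.8 0 -1;0 0 -1.6 0 -1;0 0 0 0 -1"}}

```text
clock: 13.5
position: [0.5538, 0.0345, 0.2234]
ee_rot: [0.132, 3.134, 0.002]
force: [1.3, -0.0, -1.0]
width: 0.244
gripper_force: 30.0
```

Request:
{"api": "play_rows", "payload": {"increments": "0 0 1.6 0 -1;0 0 1.8 0 -1;0 0 1.6 0 -1;0 0 1 0 -1;0 0 0.4 0 -1"}}

```text
clock: 13.92
position: [0.5524, 0.0344, 0.1563]
ee_rot: [0.132, 3.138, 0.0]
force: [-4.8, -0.8, 35.4]
width: 0.242
gripper_force: 30.0
```

Request:
{"api": "play_rows", "payload": {"increments": "0 0 0 0 -1;0 0 0 0 -1"}}

```text
clock: 14.08
position: [0.5524, 0.0343, 0.1565]
ee_rot: [0.132, 3.138, 0.0]
force: [1.2, -1.5, 1.3]
width: 0.246
gripper_force: 30.0
```

Request:
{"api": "play_rows", "payload": {"increments": "0 0 -1.2 0 -1;0 0 -1.8 0 -1;0 0 -1.8 0 -1;0 0 -1.8 0 -1;0 0 0 0 -1"}}

```text
clock: 14.5
position: [0.5537, 0.0344, 0.2254]
ee_rot: [0.132, 3.134, 0.002]
force: [1.2, -0.2, -2.7]
width: 0.239
gripper_force: 30.0
```

```bash
python3 s.py; python3 - <<'E'
from h import *
a=vision.get_image("scene")["frame"][120:270,250:370]
cv2.imwrite("pics/g.png",cv2.cvtColor(cv2.resize(a,(400,500),interpolation=2),4))
E
python3 m.py | grep tin
```

```text
t 14.5 fix mm [ -0.7  -1.8 225.4] yaw err deg 0.0049120241948088506 tilt [ 4.83034194e-03  9.24882573e-04 -9.99987906e-01] F [ 1.2 -0.2 -2.7] 0.2386683404577999 29.999763199011795
brush tool dx dy cm [11.01 25.27]
barrel tool dx dy cm [0.18 0.07]
tin rim 38 [0.4702 0.296 ] ((472.9610595703125, 296.9715576171875), 39.44855880737305)
  return _methods._mean(a, axis=axis, dtype=dtype,
  ret = ret.dtype.type(ret / rcount)
m.py:5: RuntimeWarning: Mean of empty slice.
  s=least_squares(f,P[:,:2].mean(0),loss="soft_l1",f_scale=.002); return np.round(s.x,4)
  ret = um.true_divide(
Traceback (most recent call last):
  File "m.py", line 13, in <module>
    b=box(A,.48,.63,-.05,.12,.08,.1); print("barrel top",len(b),np.median(b[:,2]),circ(b,.0345),cv2.minEnclosingCircle((b[:,:2]*1000).astype(np.float32)))
                                                                                  ~~~~^^^^^^^^^
  File "m.py", line 5, in circ
    s=least_squares(f,P[:,:2].mean(0),loss="soft_l1",f_scale=.002); return np.round(s.x,4)
ValueError: Initial guess is outside of provided bounds
```

View pics/g.png

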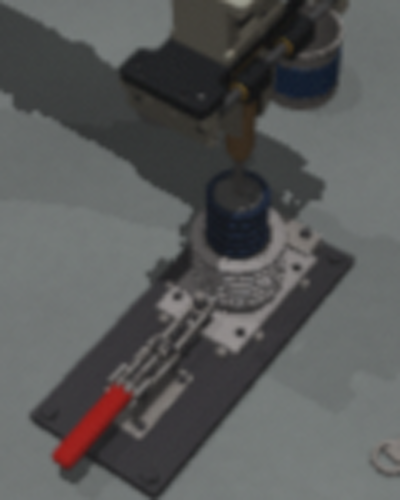

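Most of the head stands out of the mouth (crop px 240,215) and the clamp is still home. Now back to the tin.

Request:
{"api": "play_rows", "payload": {"increments": "0 0 -1.5 0 -1;0 0 -2 0 -1;0.7 1.6 0 0 -1;1.45 3.4 0 0 -1;1.45 3.4 0 0 -1"}}

```text
clock: 15.07
position: [0.5225, 0.1206, 0.2563]
ee_rot: [-0.137, -3.138, 0.001]
force: [0.1, 1.6, -1.5]
width: 0.241
gripper_force: 30.0
```

Request:
{"api": "play_rows", "payload": {"increments": "1.45 3.4 0 0 -1;1.45 3.4 0 0 -1;1.45 3.4 0 0 -1;1.45 3.4 0 0 -1;0.75 2 0 0 -1"}}

```text
clock: 15.48
position: [0.4679, 0.2863, 0.2557]
ee_rot: [-0.125, -3.136, -0.0]
force: [-0.1, 0.6, -1.3]
width: 0.245
gripper_force: 30.0
```

Request:
{"api": "play_rows", "payload": {"increments": "0.4 1.3 0 0 -1;0 0 0 0 -1;0 0 0 0 -1;0 0 0 0 -1;0 0 0 0 -1"}}

```text
clock: 15.9
position: [0.4689, 0.2932, 0.2572]
ee_rot: [0.136, 3.139, -0.001]
force: [0.2, -0.5, -1.3]
width: 0.247
gripper_force: 30.0
```

Request:
{"api": "play_rows", "payload": {"increments": "0 0 0 0 -1;0 0 0 0 -1;0 0 0 0 -1;0 0 0 0 -1"}}

```text
clock: 16.23
position: [0.4681, 0.295, 0.2575]
ee_rot: [0.133, 3.139, 0.0]
force: [-1.2, 0.4, -1.8]
width: 0.244
gripper_force: 30.0
```

```bash
python3 s.py; python3 - <<'E'
from h import *
a=vision.get_image("scene")["frame"][70:270,250:410]
cv2.imwrite("pics/i.png",cv2.cvtColor(cv2.resize(a,(480,600),interpolation=2),4))
E
```

```text
t 16.2333 fix mm [251.7 105.4 257.5] yaw err deg -0.017382272282745248 tilt [ 1.57491983e-04  1.31854602e-04 -9.99999979e-01] F [-1.2  0.4 -1.8] 0.2436089507445186 29.999761105282232
brush tool dx dy cm [0.3  0.03]
barrel tool dx dy cm [-10.55 -25.17]
```

View pics/i.png

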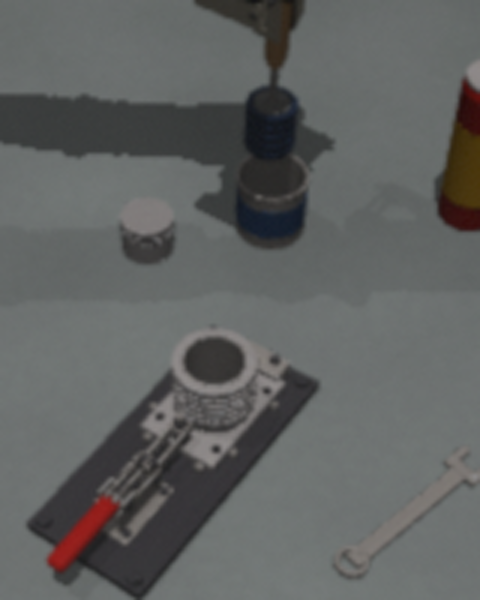

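The brush hangs upright, centred above the tin (crop px 272,190). Lowering gently.

Request:
{"api": "play_rows", "payload": {"increments": "0 0.1 1.5 0 -1;0 0 2.2 0 -1;0 0 2.2 0 -1;0 0 2 0 -1;0 0 1.3 0 -1"}}

```text
clock: 16.7
position: [0.4673, 0.2959, 0.1635]
ee_rot: [-0.131, -3.137, 0.002]
force: [-0.1, -0.1, -1.6]
width: 0.244
gripper_force: 30.0
```

Request:
{"api": "play_rows", "payload": {"increments": "0 0 0.6 0 -1;0 0 0.3 0 -1;0 0 0.2 0 -1;0 0 0.1 0 -1;0 0 0 0 -1"}}

```text
clock: 17.12
position: [0.4685, 0.2966, 0.154]
ee_rot: [0.132, 3.138, 0.001]
force: [0.3, 0.0, -1.6]
width: 0.242
gripper_force: 30.0
```

Request:
{"api": "play_rows", "payload": {"increments": "0 0 0.1 0 -1;0 0 0.1 0 -1;0 0 0 0 -1"}}

```text
clock: 17.37
position: [0.4681, 0.2964, 0.1516]
ee_rot: [0.132, 3.139, 0.001]
force: [0.3, 0.6, -1.7]
width: 0.241
gripper_force: 30.0
```

Request:
{"api": "play_rows", "payload": {"increments": "0 0 0.1 0 -1;0 0 0.1 0 -1;0 0 0 0 -1"}}

```text
clock: 17.62
position: [0.468, 0.2963, 0.1492]
ee_rot: [-0.132, -3.139, 0.0]
force: [-0.5, -0.6, -1.0]
width: 0.244
gripper_force: 30.0
```

Request:
{"api": "play_rows", "payload": {"increments": "0 0 0.05 0 -1;0 0 0.05 0 -1;0 0 0 0 -1"}}

```text
clock: 17.87
position: [0.4682, 0.2964, 0.1485]
ee_rot: [0.132, 3.139, 0.0]
force: [-0.8, -0.3, 1.0]
width: 0.246
gripper_force: 30.0
```

Contact is felt. Release slowly, then go straight up.

Request:
{"api": "play_rows", "payload": {"increments": "0 0 0 0 -0.4;0 0 0 0 -0.3;0 0 0 0 -0.1;0 0 0 0 0.2;0 0 0 0 0.5"}}

```text
clock: 18.28
position: [0.4681, 0.2963, 0.1484]
ee_rot: [0.132, 3.139, 0.0]
force: [0.8, -0.2, 0.3]
width: 0.519
gripper_force: 0.0
```

Request:
{"api": "play_rows", "payload": {"increments": "0 0 0 0 0.9;0 0 0 0 0.9;0 0 0 0 0.9;0 0 0 0 0.9;0 0 0 0 0.9"}}

```text
clock: 18.7
position: [0.4681, 0.2963, 0.1484]
ee_rot: [0.132, 3.139, 0.0]
force: [-0.2, 0.8, 0.2]
width: 0.883
gripper_force: 0.0
```

Request:
{"api": "play_rows", "payload": {"increments": "0 0 -1 0 0.9;0 0 -2 0 0.9;0 0 -3 0 0.9;0 0 -3 0 0.9;0 0 -3 0 0.9"}}

```text
clock: 19.12
position: [0.4679, 0.296, 0.2705]
ee_rot: [0.132, 3.139, -0.0]
force: [1.7, 0.8, 0.1]
width: 0.949
gripper_force: 0.0
```

Request:
{"api": "play_rows", "payload": {"increments": "2 2 -2 0 0.9;3 2 0 0 0.9;3 2 0 0 0.9;3 2 0 0 0.9;0 0 0 0 0.9"}}

```text
clock: 19.53
position: [0.3585, 0.3907, 0.2892]
ee_rot: [-0.116, -3.137, -0.005]
force: [0.9, 1.2, -0.3]
width: 0.946
gripper_force: 0.0
```

```bash
python3 s.py; python3 - <<'E'
from h import *
a=vision.get_image("scene")["frame"][70:270,250:430]
cv2.imwrite("pics/j.png",cv2.cvtColor(cv2.resize(a,(540,600),interpolation=2),4))
p=vision.get_image("scene")
for q in["tin","piston","spray_can","wrench","head"]:
    o=cut_out(q,p)[:1]
    if o: print(q,np.round(np.median(pts(p,o[0]["mask"]),0),3))
E
```

```text
t 19.5333 fix mm [337.9 222.7 289.2] yaw err deg 0.5653103923514635 tilt [-0.0026626   0.00307544 -0.99999173] F [ 0.9  1.2 -0.3] 0.9461201364955251 0.0
brush tool dx dy cm [-11.34  -8.7 ]
barrel tool dx dy cm [-21.93 -34.01]
tin [0.767 0.029 0.007]
piston [0.377 0.188 0.043]
spray_can [0.655 0.404 0.119]
wrench [0.767 0.03  0.007]
head [ 0.54  -0.434  0.025]
```

View pics/j.png

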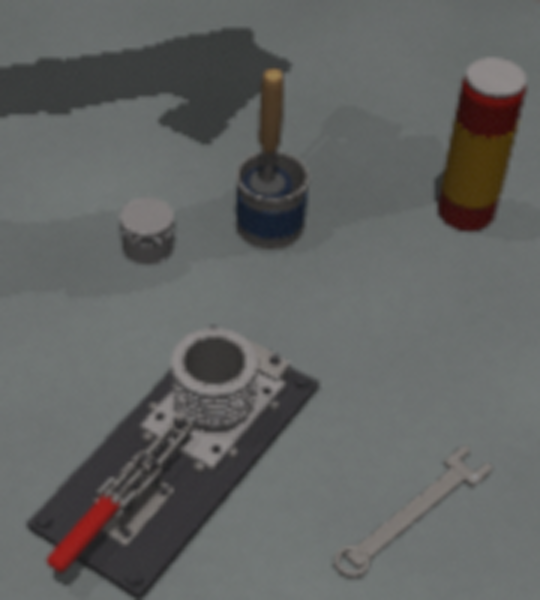

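The brush stands in its tin (crop px 270,150), the clamp handle is down at home, and the other things are where they were. I let the arm settle, then hand in.

Request:
{"api": "play_rows", "payload": {"increments": "0 0 0 0 0.9;0 0 0 0 0.9;0 0 0 0 0.9;0 0 0 0 0.9"}}

```text
clock: 20.22
position: [0.3653, 0.3851, 0.2884]
ee_rot: [-0.132, -3.139, 0.0]
force: [1.9, 0.7, 0.6]
width: 0.948
gripper_force: 0.0
```

```bash
python3 -c "
from cell import job
print(job.sign_off())"
```

```text
the job is handed in; nothing more can be done
None
```

The job is handed in at about 20 s, verdict not shown: the clamp is locked, the bore got three full strokes, the brush is back upright in its tin and nothing else moved; the one doubt is that the fingertips pressed the handle at 42.6 N on its stop, over the 40 N limit if that limit covers the fingers.

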